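# Lock the hold-down bar over a pan lid

### The job

A pan lid is lying in the blue riveting fixture. Swing the steel hold-down bar over it by its black knob until the bar comes against its stop and the hole in the bar's end lies over the hole in the latch block; then take the red-headed locating pin from the wooden rack and put it down through both holes, fully home with its head on the bar, and let go.

Things in the scene. Friction and masses are not known exactly. Their poses are not given: they have to be found in the camera images.
- hold_bar (a joint): Angle of the flat steel bar (290 x 50 x 12 mm, top 87 mm above the table) about an upright pivot at the fixture's far end, rad. 0 = closed on its hard stop, its hole over the latch hole; grows to 1.0 counterclockwise from above (free near end goes to -y). Starts 0.45 to 0.8. Stays where left; about 2 N at the knob moves it. Its 22 mm hole is 240 mm from the pivot.
- bar_knob (a point): Grip point on the axis of the bar's upright round black knob (26 mm across; 48 mm tall above the bar, narrower in the lowest 16 mm): 32 mm above the bar's top, 16 mm below the knob's top, 170 mm from the pivot axis on the bar's midline (bar hole 70 mm farther out). x axis along the bar from its hole to the pivot, z up.
- latch_hole (a point): Mouth centre of the upright hole (22 mm across, 57 mm deep) in the aluminium latch block (46 mm square, top 72 mm above the table) at the fixture's near end. The closed bar lies 3 mm above it (bar's top 15 mm above this point). x axis: level, to the bar's pivot 240 mm away; z up. A yellow stop, 85 mm tall, stands on the block's +y side. The fixture is fixed.
- red_pin: Pin with a round red head, upright in a hole of a wooden rack 62 mm tall, head on the rack; the other pins (blue: too thick, black: too short) stand in the same row, 65 mm apart. Origin: nose tip; z up, x along the row. Shank 14 mm across, 55 mm long, lowest 16 mm tapering to 6; head 36 mm across, 34 tall. About 0.09 kg. Fully home its nose is 40 mm below the latch hole's mouth.

How it is judged:
By the outcome, as a careful person would: the job done as asked, in the order asked, and still so for the second after the job is handed in, with the robot touching nothing.
It also fails if it takes over 51 s, if anything falls off the work surface, if the arm or the gripper's body presses on something with over 40 N, if the wrist force passes 120 N, or if a joint passes its speed limit or range.

### The arm

A 6-joint arm with a two-finger parallel gripper is mounted at the origin on the work surface. World frame = base frame: x ahead of the robot, y to its left, z up, the work surface at z = 0. Lengths are in m, angles in degrees, forces in N, time in s.
With the tool pointing down it reaches from about 0.375 to 0.975 m from the base axis. Payload 3.8 kg.
Tool frame: the origin (TCP) lies at the very end of the fingers, on their centre line; the grasp point (between the pads) lies 19 mm behind it; z points along the fingers, y is the line along which they close (so a half turn about z gives the same grasp; the last joint's range is limited). The gripper opens to 85 mm and grips with 20 to 120 N. Pads are 22 mm wide; open, the fingers measure 114 mm over their backs; the gripper's body (76 mm by 85 mm) begins 54 mm behind the grasp point. The pads swing forward as they close: fully open they stand 13 mm farther back than shut.
Start: joints at [-2.114, 15.12, 91.902, -0, 72.978, -2.114], TCP at [0.675, -0, 0.202] pointing down, gripper open.
Joint ranges: [-150.88, 150.88], [-54.13, 125.18], [17.81, 147.31], [-75.09, 255.09], [0, 152.58], [-146.25, 146.25]. Speed limits (degrees/s): [147.25, 147.25, 180, 180, 180, 180].

### API

Orientations are given as [roll, pitch, yaw] about the fixed x, y, z axes, in that order (R = Rz(yaw) Ry(pitch) Rx(roll)).
In Python, from rig import env gives the robot as it stands.
- The arm moves only by the tool move_tool, called by a JSON object that holds its "method" and its "body". Schema: {"type":"object","properties":{"plan":{"type":"array","items":{"type":"array","items":{"type":"number"},"minItems":6,"maxItems":6},"minItems":1,"maxItems":20},"aperture":{"type":"number"},"grip_force":{"type":"number"},"only":{"type":"string"},"quiet":{"type":"boolean"},"lines":{"type":"string"}},"required":["plan"],"additionalProperties":false}. plan is a list of rows, 1 to 20 of them, each of 6 numbers: dx, dy, dz in units of 20 mm, then a rotation vector rx, ry, rz in units of 10 degrees; each row shifts and turns the commanded pose from where the row before left it, along the tool's axes as they then stand; what a row does not reach is not made up. A row lasts 1/12 s, in which the tool goes at most 0.0417 m and 7.16 degrees, less where a joint would pass 70% of its speed; a pose out of reach is approached as far as the arm can. aperture is the finger opening in m, set as the call begins (left out keeps the last). The fingers move at their own pace and stop on an object; grip_force is the grip in N (left out, the last holds). Time passes only in rows, so rows that do not move let the fingers close. The tool returns the time, the measured TCP pose, the force, the opening and the grip force at its end. only (a regular expression) keeps the lines of the reply that match it, lines (a string "A,B") keeps lines A to B, and quiet returns only ok. Input that does not fit is refused with a message, and nothing moves.
- env.observe(): the state, without advancing time (a new reading comes with each control period).
- env.get_image(name): name is "scene" or "side" or "wrist"; returns the picture (400x640x3 uint8, blue, green, red); there is no depth.
- env.get_calibration(name): a dict with "fx", "fy", "cx", "cy" (pixels), "k1" (the pictures are not rectified: a ray, as slopes to the right and down, at radius r is drawn at 1 + k1 r^2 times it, then the intrinsics apply), "rvec" (rotation vector, rad) and "tvec" (3), from world to camera coordinates, as OpenCV has them. Camera axes: x right, y down, z forward; pixel columns grow to the right and rows downward; lengths in m; the calibration is good to about 2 mm. A picture is of the moment at which its call begins: read the wrist's pose just before it. get_calibration takes no time and is no camera call; for the wrist camera it gives the pose at the moment of the call.
- env.job_done(): hands the job in; it is judged then, once.
The state is a dict: "time": time; "joint_pos": joint angles; "joint_velocities": joint speeds; "effort": joint torques, N m; "eef_pos": TCP position; "orientation": TCP orientation; "ft_force": force on the tool from outside, world axes, zero at the start; "wrist_torque": the same for the moment, N m; "finger_gap": finger opening in m; "gripper_force": force on a finger pad.
Only numpy, scipy, OpenCV 4.12 (cv2) and the standard library are available. Lean on these libraries where they do the work, as an engineer would, in place of code of your own. Each camera call takes 0.05 s, during which the arm holds its last target. There are 200 camera calls.

## Working session

There is one attempt and no reset: what is moved stays moved. The work goes in short steps, Python scripts to look and compute and a tool call to move; the robot and the scene stay as the last step left them, time stands still between calls to the robot, and variables do not carry over. Pictures are saved under pics/ and viewed, at most 10 in all, crops included, and the job is handed in when it is done.

```bash
ls; mkdir -p pics; cat > h.py <<'E'
import numpy as np,cv2
from rig import env
def cal(n):
    c=env.get_calibration(n);R=cv2.Rodrigues(np.array(c["rvec"],float))[0];return c,R,np.array(c["tvec"],float).ravel()
def ray(c,u,v):
    c,R,t=c
    x=np.array([(u-c["cx"])/c["fx"],(v-c["cy"])/c["fy"]]);s=x.copy()
    for _ in range(20): s=x/(1+c["k1"]*(s@s))
    return -R.T@t, R.T@np.array([s[0],s[1],1.])
def onz(c,u,v,z):
    o,d=ray(c,u,v);return o+d*(z-o[2])/d[2]
def tri(*L):
    A=0;b=0
    for c,u,v in L:
        o,d=ray(c,u,v);d/=np.linalg.norm(d);P=np.eye(3)-np.outer(d,d);A=A+P;b=b+P@o
    return np.linalg.solve(A,b)
def proj(c,p):
    c,R,t=c;q=R@np.asarray(p)+t;s=q[:2]/q[2];s=s*(1+c["k1"]*(s@s));return s[0]*c["fx"]+c["cx"],s[1]*c["fy"]+c["cy"]
E
python3 - <<'E'
from h import *
print(env.observe())
for n in("scene","side","wrist"): 
    c=cal(n);cv2.imwrite(f"pics/{n}0.png",env.get_image(n));print(n,-c[1].T@c[2],c[1][2],c[0]["fx"])
a=cv2.imread("pics/scene0.png");b=cv2.imread("pics/side0.png")
E
```

```text
pics
rig.py
{'time': 0.0, 'joint_pos': array([-2.11380139e+00,  1.51697316e+01,  9.19819943e+01,  9.04171502e-04,
        7.29794186e+01, -2.11418067e+00]), 'joint_velocities': array([ 0.01370501, -0.04723869,  0.11066432, -0.05702018,  0.02775213,
        0.00640723]), 'effort': array([ 6.10465631e-04, -5.15121067e+01, -3.67308676e+01, -4.07824507e-05,
        1.31324201e-02,  1.46811578e-05]), 'eef_pos': array([6.74183944e-01, 3.88262017e-05, 2.00748418e-01]), 'orientation': array([-1.79868977e+02, -5.70142122e-03,  9.00001071e+01]), 'ft_force': array([ 0.26240035,  0.14662362, -0.70484815]), 'wrist_torque': array([-0.03380186,  0.00326488, -0.00297811]), 'gripper_force': 0.0, 'finger_gap': 0.08551259751296898}
scene [ 0.80456653 -0.34574461  0.77749603] [-0.25327002  0.53145723 -0.80833626] 391.1444724993596
side [0.39279622 0.85370383 0.53441627] [ 0.22808142 -0.84132701 -0.4900487 ] 514.3472439258722
wrist [0.67462408 0.06927023 0.37217319] [-0.00220784 -0.27343338 -0.96188841] 299.3759547479515
```

View pics/scene0.png

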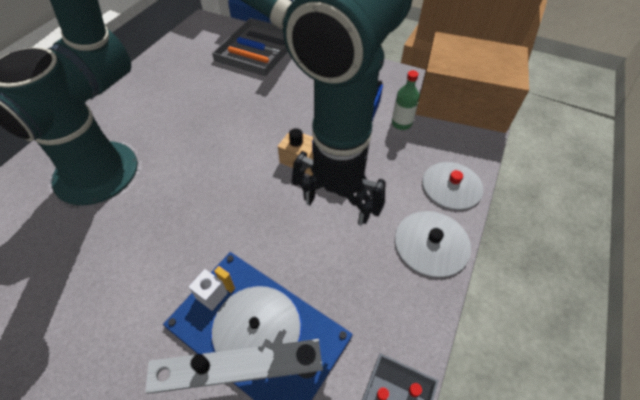

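View pics/side0.png

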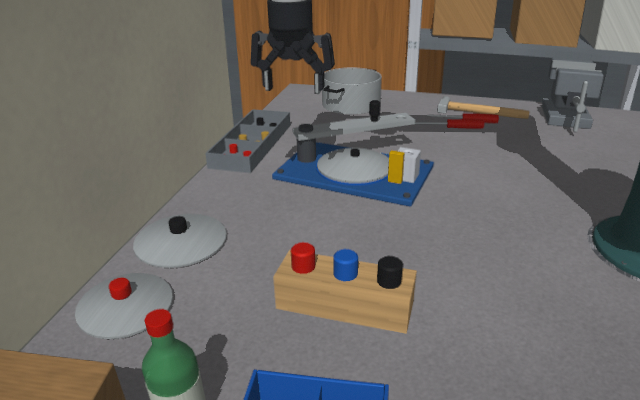

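View pics/wrist0.png

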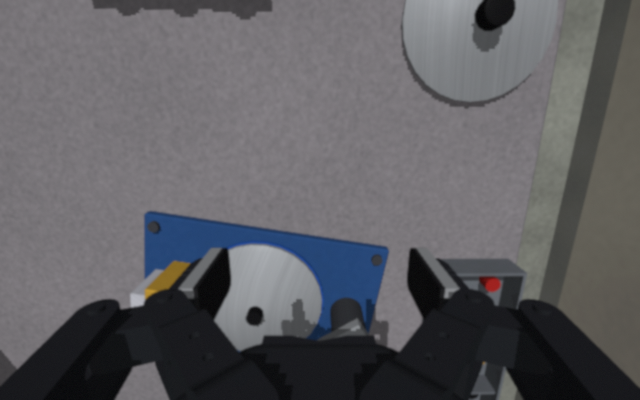

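Scene view: latch hole ≈(206,285), knob ≈(200,364), bar hole ≈(163,374), pivot ≈(306,355). Side view: red pin head ≈(303,258), knob ≈(375,110), latch block ≈(410,165) with the yellow stop beside it. The wrist view shows the fixture's plate and the pivot.

```bash
python3 - <<'E'
from h import *
S=cv2.imread("pics/scene0.png");D=cv2.imread("pics/side0.png");s=cal("scene");d=cal("side")
def blobs(im,m,box,name):
    x0,y0,x1,y1=box;k=m[y0:y1,x0:x1].astype(np.uint8)
    n,l,st,ce=cv2.connectedComponentsWithStats(k)
    for i in range(1,n):
        if st[i,4]>15: print(name,ce[i]+[x0,y0],(st[i,:4]+[x0,y0,0,0]),st[i,4])
g=lambda im:im.max(2)
blobs(S,g(S)<60,(150,340,230,395),"S knob")
blobs(S,g(S)<80,(280,330,330,375),"S pivot")
blobs(S,g(S)<130,(150,360,175,388),"S barhole")
blobs(S,g(S)<140,(196,275,218,297),"S latch")
blobs(D,g(D)<60,(360,90,390,125),"D knob")
blobs(D,g(D)<80,(290,115,325,165),"D post")
r=lambda im:(im[...,2]>120)&(im[...,1]<70)
blobs(D,r(D),(280,235,330,280),"D red")
b=lambda im:(im[...,0]>110)&(im[...,2]<70)
blobs(D,b(D),(325,240,365,285),"D blue");blobs(D,g(D)<60,(370,250,410,295),"D blk")
print("latch72",onz(s,206,285,.072),"pivot",onz(s,306,355,.09),"barhole",onz(s,163,374,.087),"latch side",onz(d,411,151,.072))
print("red top",onz(d,303,251,.096),"blue",onz(d,346,257,.096),"blk",onz(d,390,266,.096))
print("knob tri",tri((s,201,364),(d,375,110)))
cr=[cv2.resize(S[270:394,130:340],None,fx=3.8,fy=3.8,interpolation=3)[:,:798]]
cr.append(cv2.resize(D[90:210,270:440],None,fx=2.2,fy=2.2));
o=np.zeros((600,800,3),np.uint8);a=cv2.resize(S[270:395,130:340],(588,350));o[:350,:588]=a
a=cv2.resize(D[90:190,270:440],(425,250));o[350:,:425]=a;a=cv2.resize(D[230:330,270:420],(375,250));o[350:,425:]=a
cv2.imwrite("pics/crop1.png",o)
E
```

```text
S knob [199.8        364.04074074] [191 354  18  21] 270
S pivot [305.43431635 354.39678284] [295 344  22  22] 373
S pivot [324.56521739 370.84782609] [321 365   8  10] 46
S pivot [306.328125 372.921875] [292 371  24   4] 64
S barhole [160.33333333 370.57142857] [156 367  12  11] 42
S latch [205.21428571 283.78571429] [201 280  10   9] 70
S latch [214.75 293.25] [210 288   8   9] 40
D knob [374.34031414 109.7486911 ] [369 100  12  21] 191
D post [311.50638298 124.61276596] [298 115  27  19] 235
D post [308.11755486 149.14733542] [290 137  35  25] 638
D red [302.04125413 257.29867987] [291 243  24  31] 606
D blue [345.1875969 264.4496124] [334 249  24  32] 645
D blk [389.30703013 271.8723099 ] [377 256  26  33] 697
latch72 [ 0.47808224 -0.15520562  0.072     ] pivot [ 0.71284367 -0.1924678   0.09      ] barhole [ 0.51205926 -0.32233676  0.087     ] latch side [ 0.46635209 -0.16714693  0.072     ]
red top [0.57884768 0.27072098 0.096     ] blue [0.51490557 0.27044439 0.096     ] blk [0.45078255 0.27694697 0.096     ]
knob tri [ 0.56744071 -0.28450747  0.1143264 ]
```

View pics/crop1.png

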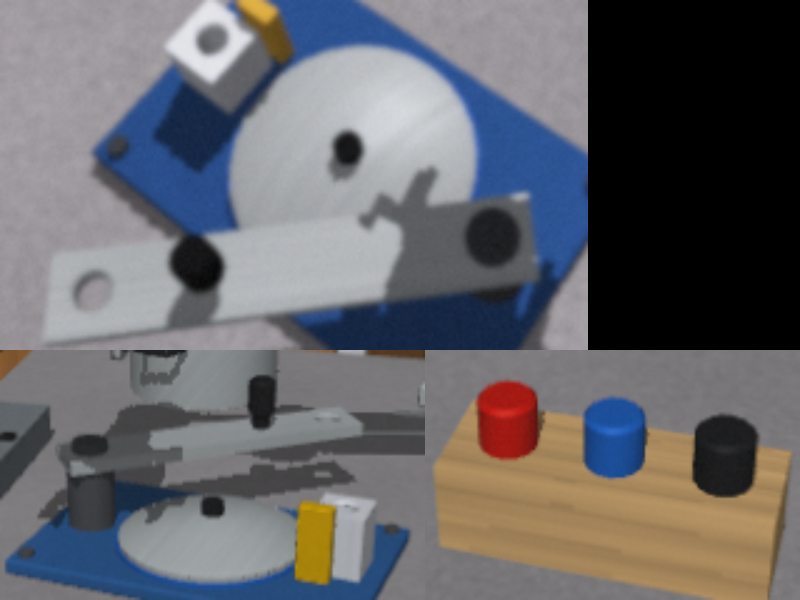

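Crop: latch hole ≈(205.7,284.3) scene / (408,152.4) side; bar hole (162.9,373.2); pivot (305.7,354.6) / (305.6,127); pins red-blue-black in a row. Moving above the knob.

Careful with the scale: shifts go in units of 20 mm and turns go in units of 10 degrees. That gives: -0.0108 m is -0.54, -0.0285 m is -1.425.

{"method": "move_tool", "body": {"plan": [[-1.425,-0.54,0,0,0,0],[-1.425,-0.54,0,0,0,0],[-1.425,-0.54,0,0,0,0],[-1.425,-0.54,0,0,0,0],[-1.425,-0.54,0,0,0,0],[-1.425,-0.54,0,0,0,0],[-1.425,-0.54,0,0,0,0],[-1.425,-0.54,0,0,0,0],[-1.425,-0.54,0,0,0,0],[-1.425,-0.54,0,0,0,0],[0,0,0,0,0,0],[0,0,0,0,0,0],[0,0,0,0,0,0]], "grip_force": 40}}

```text
time: 1.23
eef_pos: [0.5668, -0.2847, 0.2017]
orientation: [-180.0, -0.1, 90.0]
ft_force: [0.6, 0.2, 0.4]
finger_gap: 0.0854
gripper_force: 0.0
```

```bash
python3 - <<'E'
from h import *
s=cal("scene");d=cal("side")
print("latch",tri((s,205.5,284.2),(d,408,152.4)),"pivot",tri((s,305.6,354.5),(d,305.6,127.2)))
D=env.get_image("side");S=env.get_image("scene");cv2.imwrite("pics/s1.png",S);cv2.imwrite("pics/d1.png",D)
for n,I in(("S",S),("D",D)):
  h=cv2.inRange(cv2.cvtColor(I,cv2.COLOR_BGR2HSV),(0,150,60),(8,255,255))|cv2.inRange(cv2.cvtColor(I,cv2.COLOR_BGR2HSV),(172,150,60),(180,255,255))
  k,l,st,ce=cv2.connectedComponentsWithStats(h)
  for i in range(1,k):
    if st[i,4]>25:print(n,ce[i],st[i])
E
```

```text
latch [ 0.47386066 -0.15473555  0.07255495] pivot [ 0.71098757 -0.19347668  0.09442803]
S [412.18518519  75.37037037] [408  71  10  10  81]
S [342.41255605 154.90134529] [336 146  14  19 223]
S [455.8245614  176.71929825] [451 171  11  13 114]
S [415.17518248 389.40145985] [409 383  13  14 137]
S [382.4587156  393.75229358] [377 388  12  12 109]
D [472.88830716 120.27050611] [447 113  52  15 573]
D [232.9047619  148.01587302] [229 144   9   9  63]
D [246.60606061 152.87878788] [243 151   8   5  33]
D [302.66261398 257.82522796] [291 243  24  31 658]
D [119.65025907 288.22279793] [109 278  22  22 386]
D [158.44283414 322.72141707] [145 309  28  28 621]
```

View pics/s1.png

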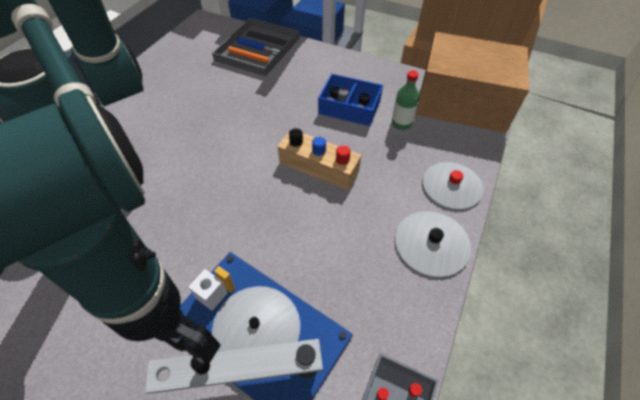

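Red pin head is now visible at scene (342,155), rack unobscured; gripper is above the knob at about (200,355). Descending and closing on the knob.

{"method": "move_tool", "body": {"plan": [[0,0,1.25,0,0,0],[0,0,1.25,0,0,0],[0,0,1.25,0,0,0],[0,0,1.25,0,0,0],[0,0,0,0,0,0],[0,0,0,0,0,0]]}}

```text
time: 1.83
eef_pos: [0.566, -0.283, 0.1003]
orientation: [-179.8, -0.1, 90.1]
ft_force: [-0.1, -0.3, 0.2]
finger_gap: 0.0856
gripper_force: 0.0
```

{"method": "move_tool", "body": {"plan": [[0,0,0,0,0,0],[0,0,0,0,0,0],[0,0,0,0,0,0],[0,0,0,0,0,0],[0,0,0,0,0,0],[0,0,0,0,0,0],[0,0,0,0,0,0]], "aperture": 0.0, "grip_force": 40}}

```text
time: 2.42
eef_pos: [0.5691, -0.2866, 0.1062]
orientation: [179.7, 0.2, 90.0]
ft_force: [0.3, -1.0, 2.1]
finger_gap: 0.0075
gripper_force: 0.1
```

```bash
python3 - <<'E'
from h import *
s=cal("scene");d=cal("side")
print("red",tri((s,342.4,154.9),(d,302.7,257.8)))
P=np.array([.711,-.1932]);L=np.array([.4745,-.155]);K=np.array(env.observe()["eef_pos"])[:2]
u=(L-P)/np.linalg.norm(L-P);r=np.linalg.norm(K-P);a0=np.arctan2(*(K-P)[::-1]);a1=np.arctan2(*u[::-1]);print(r,a0%6.283,a1,(a0-a1)%6.283)
prev=K
for a in np.linspace(a0%6.2832,a1,9)[1:]:
    q=P+r*np.array([np.cos(a),np.sin(a)]);print((q-prev)[::-1].round(4),q.round(4));prev=q
print(s[0]["fx"]);
E
```

```text
red [0.58261742 0.26497206 0.07888116]
0.1698880646056982 3.7232749958082754 2.981453541734856 0.7418214540734196
[ 0.0135 -0.008 ] [ 0.561 -0.273]
[ 0.0142 -0.0067] [ 0.5543 -0.2588]
[ 0.0148 -0.0054] [ 0.5489 -0.244 ]
[ 0.0152 -0.004 ] [ 0.5449 -0.2288]
[ 0.0155 -0.0026] [ 0.5423 -0.2132]
[ 0.0157 -0.0011] [ 0.5412 -0.1975]
[0.0157 0.0003] [ 0.5415 -0.1818]
[0.0157 0.0018] [ 0.5433 -0.1661]
391.1444724993596
```

```bash
python3 - <<'E'
from h import *
for n in("side","wrist","scene"): cv2.imwrite(f"pics/{n}2.png",env.get_image(n))
o=np.zeros((600,800,3),np.uint8)
o[:300,:400]=cv2.resize(cv2.imread("pics/side2.png")[30:180,280:480],(400,300))
o[:300,400:]=cv2.resize(cv2.imread("pics/scene2.png")[280:400,130:290],(400,300))
o[300:,:480]=cv2.resize(cv2.imread("pics/wrist2.png"),(480,300))
cv2.imwrite("pics/c2.png",o);e=env.observe();print(e["eef_pos"],e["finger_gap"],e["gripper_force"],e["ft_force"])
E
```

```text
[ 0.56868202 -0.28654186  0.10581805] 3.690170053793621e-05 5.50828550973165 [-2.24627439  0.20618926  9.27124116]
```

View pics/c2.png

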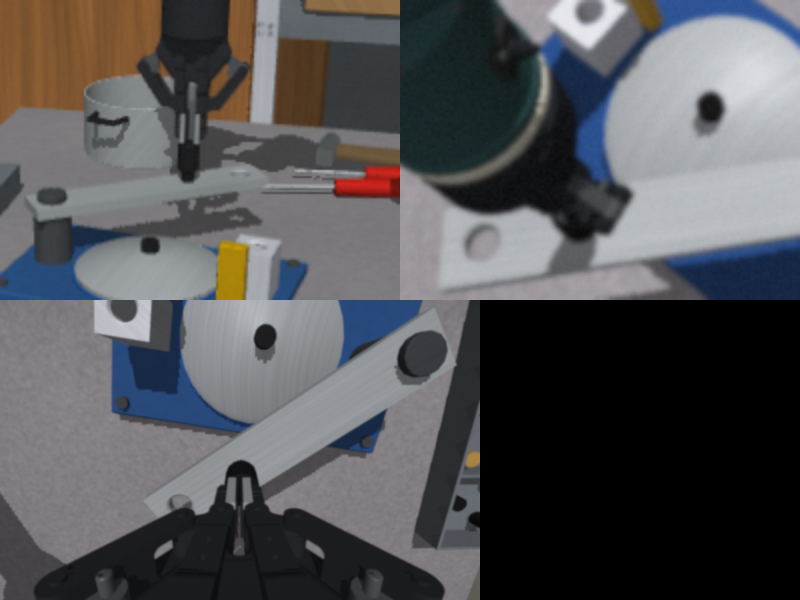

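```bash
python3 - <<'E'
from h import *
e=env.observe()["eef_pos"];K=[.567,-.2845,.0]
for n in("side","scene","wrist"):
    c=cal(n)
    print(n,"tcp",np.round(proj(c,e),0),"knobtop",np.round(proj(c,[.567,-.2845,.135]),0),"knobbase",np.round(proj(c,[.567,-.2845,.087]),0))
s=cal("scene");w=cal("wrist")
print("barhole scene",onz(s,130+483/2.5,280+241/2.5,.087),"wrist",onz(w,180*4/3,202*4/3,.087),"pivot wrist",onz(w,423*4/3,54*4/3,.093),"latch wrist",onz(w,123*4/3,8*4/3,.072))
o=np.zeros((400,800,3),np.uint8)
o[:,:400]=cv2.resize(cv2.imread("pics/side2.png")[70:130,345:405],(400,400),interpolation=3)
o[:,400:]=cv2.resize(cv2.imread("pics/wrist2.png")[190:290,270:370],(400,400),interpolation=3)
cv2.imwrite("pics/c3.png",o)
E
```

```text
side tcp [374. 113.] knobtop [375. 102.] knobbase [374. 121.]
scene tcp [201. 367.] knobtop [196. 360.] knobbase [204. 368.]
wrist tcp [319. 232.] knobtop [316. 250.] knobbase [316. 218.]
barhole scene [ 0.75327187 -0.21018568  0.087     ] wrist [ 0.51305453 -0.32260161  0.087     ] pivot wrist [ 0.71098321 -0.19283617  0.093     ] latch wrist [ 0.47481693 -0.15590948  0.072     ]
```

View pics/c3.png

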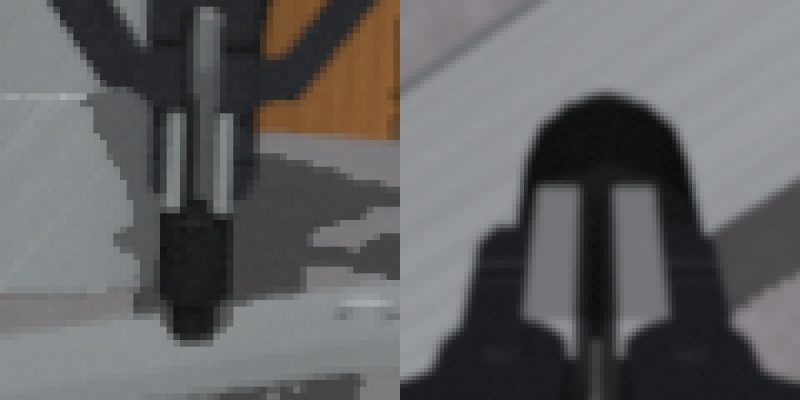

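The image shows the shut fingers over or in front of the knob, so they did not hold it. Opening again to see how they stand relative to it.

{"method": "move_tool", "body": {"plan": [[0,0,0,0,0,0],[0,0,0,0,0,0],[0,0,0,0,0,0],[0,0,0,0,0,0],[0,0,0,0,0,0],[0,0,0,0,0,0],[0,0,0,0,0,0],[0,0,0,0,0,0]], "aperture": 0.085, "grip_force": 40}}

```text
time: 3.23
eef_pos: [0.5667, -0.2848, 0.1016]
orientation: [-180.0, -0.0, 90.0]
ft_force: [0.6, 0.1, 0.4]
finger_gap: 0.085
gripper_force: 0.0
```

```bash
python3 - <<'E'
from h import *
w=env.get_image("wrist");c=cal("wrist");e=env.observe()["eef_pos"];print(e,-c[1].T@c[2])
d=env.get_image("side");cd=cal("side")
print("knobtop w",proj(c,[.567,-.2845,.135]),"tcp side",proj(cd,e))
o=np.zeros((600,800,3),np.uint8)
o[:400,:]=cv2.resize(w[150:350,120:520],(800,400))
o[400:,:400]=cv2.resize(d[60:140,300:460],(400,200))
cv2.imwrite("pics/c4.png",o)
E
```

```text
[ 0.56679184 -0.28490742  0.1017238 ] [ 0.56689293 -0.21568836  0.27306048]
knobtop w (np.float64(319.0029886942445), np.float64(255.9147536496157)) tcp side (np.float64(374.32111308735955), np.float64(115.2639432288164))
```

View pics/c4.png

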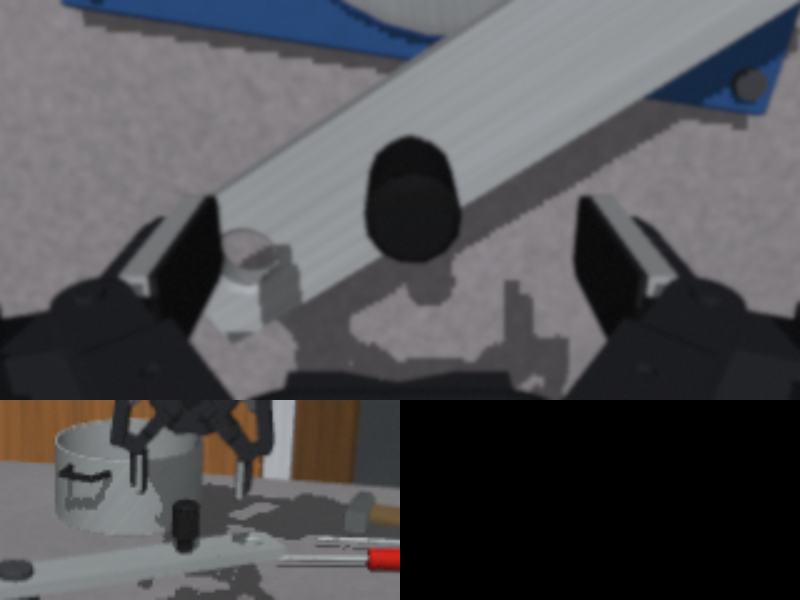

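Open, the knob sits centred between the fingers (wrist ≈(326,259)), bar unmoved; the pad tips in the side view, (356,97) and (397,99), look too high relative to the knob's top. Checking their real height.

```bash
python3 - <<'E'
from h import *
d=cal("side");w=cal("wrist")
def ony(c,u,v,y):
    o,r=ray(c,u,v);return o+r*(y-o[1])/r[1]
for u,v in((356,97),(397,99),(374.5,101)): print(ony(d,u,v,-.2845),ony(d,u,v,-.2735))
W=lambda x,y:(120+x/2,150+y/2)
# pad tips in wrist view (near edge), knob top centre
print("tri tips",tri((d,356,97),(w,*W(213,197))),tri((d,397,99),(w,*W(585,197))))
print("knob top w/side",tri((d,374.5,102),(w,*W(413,218))))
# t=0 tips in side
for u,v in((267,89),(321,93)): print("t0",ony(d,u,v,0.011))
E
```

```text
[ 0.61146984 -0.2845      0.14355749] [ 0.6093565  -0.2735      0.14733489]
[ 0.51539538 -0.2845      0.14604255] [ 0.51421053 -0.2735      0.14979593]
[ 0.56747349 -0.2845      0.13711602] [ 0.56578535 -0.2735      0.14095567]
tri tips [ 0.570569   -0.24202186  0.17756071] [ 0.55468516 -0.2565362   0.17044201]
knob top w/side [ 0.56939679 -0.28738546  0.13347758]
t0 [0.71817414 0.011      0.24864227]
t0 [0.6173875  0.011      0.24783315]
```

The pad tips really stand about 30 mm behind the reported TCP, confirmed by side view and by the contact on the knob's top. So I go 28 mm lower and grasp.

Converted, 0.014 m is 0.7, -0.001 m is -0.05.

{"method": "move_tool", "body": {"plan": [[-0.05,0.05,0.7,0,0,0],[0,0,0.7,0,0,0],[0,0,0,0,0,0],[0,0,0,0,0,0],[0,0,0,0,0,0]]}}

```text
time: 3.75
eef_pos: [0.5674, -0.2857, 0.0731]
orientation: [-179.9, -0.0, 90.0]
ft_force: [1.4, 0.5, 0.2]
finger_gap: 0.0852
gripper_force: 0.0
```

{"method": "move_tool", "body": {"plan": [[0,0,0,0,0,0],[0,0,0,0,0,0],[0,0,0,0,0,0],[0,0,0,0,0,0],[0,0,0,0,0,0],[0,0,0,0,0,0],[0,0,0,0,0,0],[0,0,0,0,0,0],[0,0,0,0,0,0]], "aperture": 0.0, "grip_force": 40}}

```text
time: 4.5
eef_pos: [0.5701, -0.2854, 0.075]
orientation: [179.8, -0.0, 90.0]
ft_force: [5.5, 2.1, -0.2]
finger_gap: 0.025
gripper_force: 40.5
```

{"method": "move_tool", "body": {"plan": [[0.35,-0.2,0,0,0,0],[0.35,-0.2,0,0,0,0],[0.35,-0.17,0,0,0,0],[0.35,-0.17,0,0,0,0],[0.37,-0.135,0,0,0,0],[0.37,-0.135,0,0,0,0],[0.38,-0.1,0,0,0,0],[0.38,-0.1,0,0,0,0],[0.39,-0.065,0,0,0,0],[0.39,-0.065,0,0,0,0],[0.39,-0.025,0,0,0,0],[0.39,-0.025,0,0,0,0],[0.39,0.01,0,0,0,0],[0.39,0.01,0,0,0,0],[0.3,0.04,0,0,0,0],[0,0,0,0,0,0],[0,0,0,0,0,0],[0,0,0,0,0,0]]}}

```text
time: 6.0
eef_pos: [0.542, -0.175, 0.0751]
orientation: [179.9, -0.0, 90.0]
ft_force: [-1.2, -0.3, 5.0]
finger_gap: 0.0249
gripper_force: 40.4
```

Converted, 0.0003 m is 0.015, 0.003 m is 0.15.

{"method": "move_tool", "body": {"plan": [[0.15,0.02,0,0,0,0],[0.15,0.02,0,0,0,0],[0.1,0.015,0,0,0,0],[0,0,0,0,0,0],[0,0,0,0,0,0]]}}

```text
time: 6.42
eef_pos: [0.5426, -0.1676, 0.0751]
orientation: [180.0, 0.0, 90.0]
ft_force: [-2.7, -2.7, 7.0]
finger_gap: 0.0248
gripper_force: 40.3
```

{"method": "move_tool", "body": {"plan": [[0.1,0.01,0,0,0,0],[0.1,0.01,0,0,0,0],[0,0,0,0,0,0],[0,0,0,0,0,0]]}}

```text
time: 6.75
eef_pos: [0.5431, -0.1639, 0.075]
orientation: [180.0, 0.0, 89.9]
ft_force: [-2.1, -2.6, 5.8]
finger_gap: 0.0247
gripper_force: 40.6
```

Converted, 0.002 m is 0.1, 0.0002 m is 0.01.

{"method": "move_tool", "body": {"plan": [[0.1,0.01,0,0,0,0],[0.1,0.01,0,0,0,0],[0,0,0,0,0,0],[0,0,0,0,0,0]]}}

```text
time: 7.08
eef_pos: [0.5436, -0.1607, 0.0751]
orientation: [180.0, 0.1, 90.0]
ft_force: [-1.7, -5.0, 4.7]
finger_gap: 0.0244
gripper_force: 40.8
```

{"method": "move_tool", "body": {"plan": [[0.1,0.01,0,0,0,0],[0.1,0.01,0,0,0,0],[0,0,0,0,0,0],[0,0,0,0,0,0]]}}

```text
time: 7.42
eef_pos: [0.5436, -0.1607, 0.0751]
orientation: [180.0, 0.5, 90.1]
ft_force: [-3.4, -18.9, 2.7]
finger_gap: 0.0247
gripper_force: 40.5
```

Hard stop reached (19 N). Easing the preload, releasing, rising.

Converted, -0.0025 m is -0.125.

{"method": "move_tool", "body": {"plan": [[-0.125,0,0,0,0,0],[0,0,0,0,0,0]]}}

```text
time: 7.58
eef_pos: [0.5436, -0.1606, 0.0751]
orientation: [-180.0, 0.2, 90.1]
ft_force: [-3.0, -10.2, 5.3]
finger_gap: 0.025
gripper_force: 40.8
```

{"method": "move_tool", "body": {"plan": [[0,0,0,0,0,0],[0,0,0,0,0,0],[0,0,0,0,0,0],[0,0,0,0,0,0],[0,0,0,0,0,0],[0,0,0,0,0,0]], "aperture": 0.085}}

```text
time: 8.08
eef_pos: [0.5436, -0.1573, 0.0738]
orientation: [-180.0, -0.0, 90.0]
ft_force: [0.4, -0.1, -0.5]
finger_gap: 0.0851
gripper_force: 0.0
```

{"method": "move_tool", "body": {"plan": [[0,0,-1,0,0,0],[0,0,-1.5,0,0,0],[0,0,-1.5,0,0,0],[0,0,-1.5,0,0,0],[0,0,-1.5,0,0,0],[1.5,0,0,0,0,0],[1.5,0,0,0,0,0],[1.5,0,0,0,0,0],[1.5,0,0,0,0,0],[1.5,0,0,0,0,0],[1.5,0,0,0,0,0],[1.5,0,0,0,0,0],[1.5,0,0,0,0,0],[1.5,0,0,0,0,0],[1.5,0,0,0,0,0],[1.5,0,0,0,0,0],[1.5,0,0,0,0,0],[0,0,0,0,0,0],[0,0,0,0,0,0],[0,0,0,0,0,0]]}}

```text
time: 9.75
eef_pos: [0.5434, 0.2022, 0.2138]
orientation: [-180.0, 0.0, 90.1]
ft_force: [0.3, -0.2, -1.0]
finger_gap: 0.0849
gripper_force: 0.0
```

```bash
python3 - <<'E'
from h import *
I={n:env.get_image(n) for n in("scene","side","wrist")}
for n in I: cv2.imwrite(f"pics/{n}5.png",I[n])
o=np.zeros((600,800,3),np.uint8)
o[:300,:400]=cv2.resize(I["side"][80:230,270:470],(400,300))
o[:300,400:]=cv2.resize(I["scene"][230:380,150:350],(400,300))
o[300:,:480]=cv2.resize(I["wrist"],(480,300));cv2.imwrite("pics/c5.png",o)
E
```

```text
(no output)
```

View pics/c5.png

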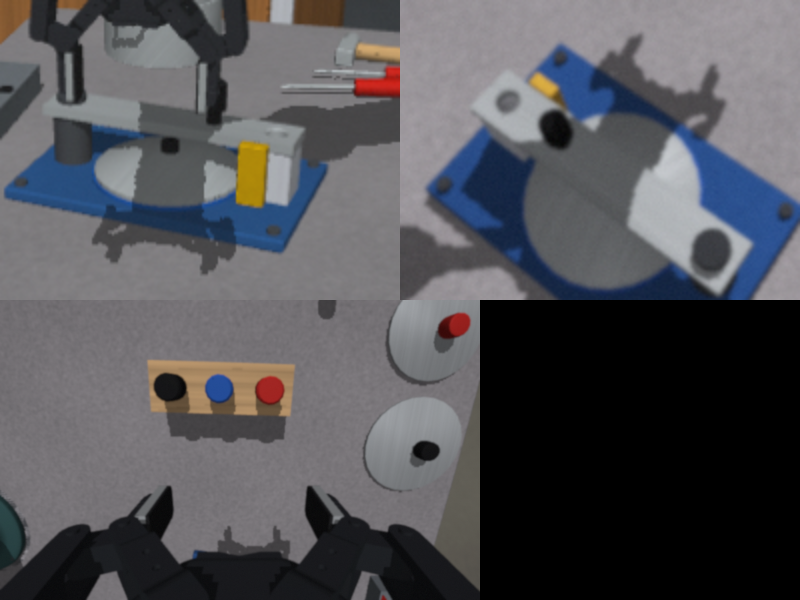

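Bar is closed against the yellow stop, its hole at scene ≈(204,280); wrist view shows the red pin head ≈(360,119). Measuring both numerically.

```bash
python3 - <<'E'
from h import *
s=cal("scene");d=cal("side");w=cal("wrist")
S,D,W=[cv2.imread(f"pics/{n}5.png") for n in("scene","side","wrist")]
def red(I,box):
    x0,y0,x1,y1=box;h=cv2.cvtColor(I[y0:y1,x0:x1],cv2.COLOR_BGR2HSV);m=cv2.inRange(h,(0,140,50),(9,255,255))|cv2.inRange(h,(171,140,50),(180,255,255))
    n,l,st,ce=cv2.connectedComponentsWithStats(m);i=1+st[1:,4].argmax();c=max(cv2.findContours(m,0,2)[0],key=len);return ce[i]+[x0,y0],st[i]+[x0,y0,0,0,0]
rs,a=red(S,(325,135,360,175));rd,b=red(D,(280,235,330,285));rw,c=red(W,(330,90,390,150))
print(rs,a,rd,b,rw,c)
p=tri((s,*rs),(d,*rd),(w,*rw));print("red head centre",p,tri((s,*rs),(w,*rw)),tri((d,*rd),(w,*rw)),[np.round(np.array(proj(k,p)),1) for k in(s,d,w)])
# bar hole in scene: dark blob in bar end
x0,y0,x1,y1=196,270,214,290;g=cv2.cvtColor(S,cv2.COLOR_BGR2GRAY)[y0:y1,x0:x1];print(g)
x0,y0=400,138;print(D[138:152,398:420].max(2))
W0=env.observe();print(W0["eef_pos"],-w[1].T@w[2])
E
```

```text
[342.35897436 154.86752137] [336 146  15  19 234] [302.62895928 257.78129713] [291 243  24  31 663] [359.50932203 119.98559322] [ 341  101   39   39 1180]
red head centre [0.58316882 0.26508595 0.07908244] [0.58389567 0.26519064 0.07927933] [0.58298277 0.26508706 0.07919853] [array([342.2, 154.8]), array([301.6, 257.7]), array([358.4, 120.3])]
[[156 163 169 174 175 177 177 175 173 175 176 175 175 172 169 160 144 122]
 [162 167 171 176 179 179 178 176 178 175 176 175 175 175 175 169 152 140]
 [165 170 172 172 174 175 176 178 175 174 174 176 173 174 174 172 168 157]
 [172 173 174 174 175 175 170 172 167 169 171 171 171 174 176 173 173 170]
 [175 175 174 169 167 162 159 156 152 154 158 161 168 171 173 172 172 171]
 [177 176 176 165 155 145 132 127 123 128 131 141 153 165 174 173 171 173]
 [174 177 170 156 136 118 109 101  95  96 103 115 132 150 167 171 174 175]
 [178 171 157 137 115  98  90  92  92  96  95  98 111 138 160 172 171 171]
 [175 162 141 115  95  88  90  99 103 103 108 103 106 127 154 169 171 173]
 [174 157 128  96  87  92  99 108 112 112 111 110 111 126 151 166 174 174]
 [16
[... 1419 characters left out ...]
 149 151 147 156 164 163 159 160 159 155 150 148 148
  149 150 150 150]
 [145 145 144 142 136 127 124 136 145 146 146 144 137 129 128 137 143 148
  150 150 149 148]
 [145 147 145 146 142 127 131 140 143 146 146 142 136 127 116 121 139 148
  150 148 148 140]
 [143 144 143 146 147 145 141 142 145 147 148 143 140 133 130 132 144 147
  146 147 145 127]
 [143 143 145 145 144 145 145 146 146 146 147 148 148 146 147 147 148 147
  147 146 132 105]
 [138 133 143 144 144 144 145 146 146 145 146 146 147 147 146 147 148 148
  148 141 116  95]
 [158 140 150 147 145 139 135 143 145 145 145 145 145 146 147 147 148 148
  145 129  98  94]]
[0.54370329 0.20119067 0.21401415] [0.54383267 0.27051337 0.38530309]
```

Converted, 0.032 m is 1.6, 0.03 m is 1.5, -7 degrees is -0.7.

{"method": "move_tool", "body": {"plan": [[0,0,0,0,0,-0.7],[0,0,0,0,0,-0.7],[0,0,0,0,0,-0.7],[0,0,0,0,0,-0.7],[0,0,0,0,0,-0.7],[0,0,0,0,0,-0.7],[0,0,0,0,0,-0.7],[0,0,0,0,0,-0.7],[0,0,0,0,0,-0.7],[0,0,0,0,0,-0.7],[0,0,0,0,0,-0.7],[0,0,0,0,0,-0.7],[0,0,0,0,0,-0.6],[-1,1.6,0,0,0,0],[-0.975,1.6,0,0,0,0],[0,0,1.5,0,0,0],[0,0,1.5,0,0,0],[0,0,1.5,0,0,0],[0,0,0,0,0,0],[0,0,0,0,0,0]]}}

```text
time: 11.57
eef_pos: [0.5815, 0.2646, 0.1219]
orientation: [-179.9, -0.3, 179.9]
ft_force: [0.5, -0.5, 0.3]
finger_gap: 0.0847
gripper_force: 0.0
```

```bash
python3 - <<'E'
from h import *
s=cal("scene");w=cal("wrist");e=env.observe()
print(onz(s,203.5,280.4,.087),e["joint_pos"][5],e["eef_pos"])
W=env.get_image("wrist");h=cv2.cvtColor(W,cv2.COLOR_BGR2HSV);m=cv2.inRange(h,(0,140,50),(9,255,255))|cv2.inRange(h,(171,140,50),(180,255,255))
n,l,st,ce=cv2.connectedComponentsWithStats(m)
for i in range(1,n):
    if st[i,4]>200: print(ce[i],st[i],onz(w,*ce[i],.085))
print(proj(w,[.5832,.2651,.079]),proj(w,[.5832,.2651,.096]))
E
```

```text
[ 0.47527872 -0.15351669  0.087     ] -67.69125998749811 [0.58154109 0.26457217 0.12192616]
[320.11611161 214.5630063 ] [ 295  187   51   56 2222] [0.58250429 0.26551576 0.085     ]
(np.float64(319.54542919348523), np.float64(212.92498559419602)) (np.float64(319.5585180662169), np.float64(220.48313131061508))
```

Converted, -0.001 m is -0.05, 0.022 m is 1.1.

{"method": "move_tool", "body": {"plan": [[-0.05,0.035,1.1,0,0,0],[0,0,1.1,0,0,0],[0,0,1.1,0,0,0],[0,0,1,0,0,0],[0,0,0,0,0,0],[0,0,0,0,0,0],[0,0,0,0,0,0]]}}

```text
time: 12.2
eef_pos: [0.5865, 0.2676, 0.0412]
orientation: [179.9, 0.2, 180.0]
ft_force: [-0.1, 0.4, 0.2]
finger_gap: 0.0851
gripper_force: 0.0
```

{"method": "move_tool", "body": {"plan": [[0,0,0,0,0,0],[0,0,0,0,0,0],[0,0,0,0,0,0],[0,0,0,0,0,0],[0,0,0,0,0,0],[0,0,0,0,0,0],[0,0,0,0,0,0],[0,0,0,0,0,0]], "aperture": 0.0, "grip_force": 50}}

```text
time: 12.87
eef_pos: [0.5849, 0.2672, 0.0393]
orientation: [180.0, 0.1, -180.0]
ft_force: [-0.2, -1.8, 5.5]
finger_gap: 0.0345
gripper_force: 50.1
```

Converted, -0.03 m is -1.5, -0.02 m is -1.

{"method": "move_tool", "body": {"plan": [[0,0,-0.5,0,0,0],[0,0,-1,0,0,0],[0,0,-1.5,0,0,0],[0,0,-1.5,0,0,0],[0,0,-1.5,0,0,0],[0,0,-1.5,0,0,0],[0,0,-1,0,0,0],[0,0,0,0,0,0]]}}

```text
time: 13.53
eef_pos: [0.5873, 0.2684, 0.2149]
orientation: [179.8, 0.5, -180.0]
ft_force: [0.5, 0.2, 0.8]
finger_gap: 0.0345
gripper_force: 50.0
```

{"method": "move_tool", "body": {"plan": [[0.2,-0.75,0,0,0,0],[0.39,-1.5,0,0,0,0],[0.39,-1.5,0,0,0,0],[0.39,-1.5,0,0,0,0],[0.39,-1.5,0,0,0,0],[0.39,-1.5,0,0,0,0],[0.39,-1.5,0,0,0,0],[0.39,-1.5,0,0,0,0],[0.39,-1.5,0,0,0,0],[0.39,-1.5,0,0,0,0],[0.39,-1.5,0,0,0,0],[0.39,-1.5,0,0,0,0],[0.39,-1.5,0,0,0,0],[0.39,-1.5,0,0,0,0],[0.2,-0.75,0,0,0,0],[0,0,0,0,0,0],[0,0,0,0,0,0],[0,0,0,0,0,0],[0,0,0,0,0,0]]}}

```text
time: 15.12
eef_pos: [0.4743, -0.152, 0.2071]
orientation: [179.9, -0.1, -180.0]
ft_force: [-0.0, -0.0, -1.6]
finger_gap: 0.0344
gripper_force: 50.1
```

```bash
python3 - <<'E'
from h import *
I={n:env.get_image(n) for n in("scene","side","wrist")}
o=np.zeros((600,800,3),np.uint8)
for n in I: cv2.imwrite(f"pics/{n}6.png",I[n])
e=env.observe();print(e["eef_pos"],e["joint_pos"])
for n in I:
    h=cv2.cvtColor(I[n],cv2.COLOR_BGR2HSV);m=cv2.inRange(h,(0,140,50),(9,255,255))|cv2.inRange(h,(171,140,50),(180,255,255))
    k,l,st,ce=cv2.connectedComponentsWithStats(m)
    p=np.r_[.4749,-.1547,e["eef_pos"][2]+.042]
    print(n,"expect",np.round(proj(cal(n),p),1))
    for i in range(1,k):
        if st[i,4]>40: print("  ",ce[i].round(1),st[i])
o[:300,:400]=cv2.resize(I["side"][30:180,330:530],(400,300))
o[:300,400:]=cv2.resize(I["scene"][200:350,120:320],(400,300))
o[300:,:480]=cv2.resize(I["wrist"],(480,300));cv2.imwrite("pics/c6.png",o)
E
```

```text
[ 0.47488337 -0.15206754  0.20784537] [-2.06235560e+01 -4.42167416e+00  1.12553115e+02  7.07368034e-03
  7.18934724e+01 -1.10716245e+02]
scene expect [178.7 236.9]
   [412.2  75.5] [408  71  10  11  86]
   [455.9 176.8] [450 171  13  13 122]
   [181.7 234.9] [171 222  22  28 435]
   [415.1 389.5] [409 383  13  14 143]
   [382.5 393.7] [377 388  12  12 116]
side expect [411.9  71.3]
   [418.1  74.7] [405  63  19  21 127]
   [472.7 120.6] [447 113  52  16 567]
   [232.9 147.9] [229 144   9   9  65]
   [119.6 288.2] [109 278  22  22 388]
   [158.5 322.7] [145 309  28  28 625]
wrist expect [313.2 265.1]
   [14.  74.9] [   0   21   38   92 1735]
   [318.7 262.5] [ 279  215   80   93 5741]
```

View pics/c6.png

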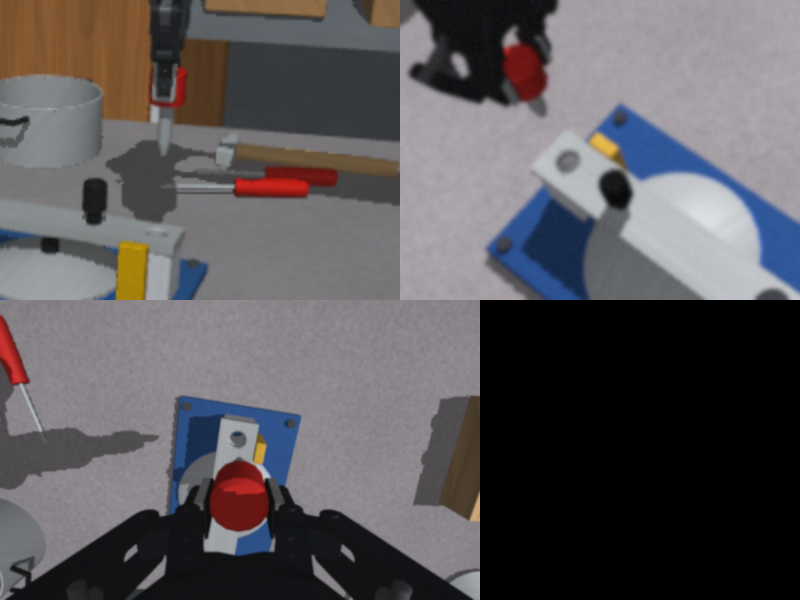

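Picture: pin held upright; nose at side (412.5,106.5), scene (190.5,256.5); bar hole in wrist ≈(317.5,184), in scene ≈(204,280).

```bash
python3 - <<'E'
from h import *
s=cal("scene");d=cal("side");w=cal("wrist");e=env.observe();print(e["eef_pos"])
print("nose",tri((s,190.5,256.5),(d,412.5,106.5)))
W=cv2.imread("pics/wrist6.png");g=cv2.cvtColor(W,cv2.COLOR_BGR2GRAY)
x0,y0=300,170;k=(g[170:202,300:336]<135).astype(np.uint8);n,l,st,ce=cv2.connectedComponentsWithStats(k)
for i in range(1,n):
    if st[i,4]>20: print(ce[i]+[x0,y0],st[i]+[x0,y0,0,0,0],onz(w,*(ce[i]+[x0,y0]),.087))
# head ring in wrist: top disc extents
print(onz(w,318.7,262.5,e["eef_pos"][2]+.045))
# shank silhouettes: scene & side
for n,(a,b,c,q) in(("scene6",(180,243,196,259)),("side6",(400,80,424,110))):
    I=cv2.cvtColor(cv2.imread(f"pics/{n}.png"),cv2.COLOR_BGR2GRAY)[b:q,a:c];print(n);print(I)
E
```

```text
[ 0.47488337 -0.15206754  0.20784537]
nose [ 0.47025926 -0.1516096   0.17717203]
[317.79455446 185.36633663] [307 174  22  24 404] [ 0.47356151 -0.15294982  0.087     ]
[ 0.47196571 -0.15207988  0.25284537]
scene6
[[ 45  40  42  38  41  41  39  39  41  40  37  47  78 116 146 155]
 [ 41  41  43  42  40  42  40  42  40  41  40  59  94 133 151 157]
 [ 43  39  46  44  41  38  42  38  40  39  57  81 119 142 155 158]
 [ 42  43  41  45  36  40  42  42  40  49  71 106 140 153 159 160]
 [ 41  44  46  44  43  44  43  45  47  60  85 123 150 158 156 158]
 [ 42  44  45  46  44  44  46  51  60  69  92 119 147 158 161 160]
 [ 50  48  49  49  51  57  61  67  74  73  88 109 137 154 158 158]
 [ 76  82  78  74  68  74  77  76  78  79  83  96 125 148 157 160]
 [121 125 120 106  91  86  88  88  87  84  77  86 110 138 154 162]
 [146 151 144 132 108  92  89  89  86  80  83  85 101 133 152 160]
 [157 157 157 146 121 102  91  87  91  85  82  81 100 127 148 158]
 [161 162 163 155 139 116 100  90  88  84  84  83  94 126 149 156]
 [161 162 164 162 152 137 114 101  92  89  87  81  92 124 151 159]
 [165 165 165 1
[... 2523 characters left out ...]
68  69  67  68  69  68  69  69  87 113 125 126 117  89  68  68  67
   67  78  81 111 119 121]
 [ 68  67  67  67  66  66  67  68  68  78 105 122 123 102  77  67  70  67
   67  68  67  79  82  83]
 [ 67  68  68  67  68  67  68  68  69  70  99 121 121  94  69  67  68  69
   68  68  69  69  68  68]
 [ 67  68  68  67  67  67  68  66  67  70  94 117 113  89  68  67  67  68
   68  69  68  68  67  69]
 [ 67  67  69  68  69  69  67  67  68  65  91 108  95  74  68  68  67  66
   66  67  68  68  68  69]
 [ 68  66  67  69  67  68  66  68  67  68  69  71  68  67  67  67  69  68
   68  68  67  68  67  68]
 [ 67  68  67  68  67  68  67  67  67  67  66  68  69  67  68  66  68  67
   67  68  67  68  67 103]]
```

Careful with the scale: shifts go in units of 20 mm and turns go in units of 10 degrees. That gives: -0.0028 m is -0.14, -0.002 m is -0.1.

{"method": "move_tool", "body": {"plan": [[-0.14,-0.1,0,0,0,0],[0,0,1,0,0,0],[0,0,1,0,0,0],[0,0,1,0,0,0],[0,0,0.6,0,0,0],[0,0,0,0,0,0],[0,0,0,0,0,0],[0,0,0,0,0,0],[0,0,0,0,0,0]]}}

```text
time: 16.02
eef_pos: [0.4789, -0.1554, 0.1377]
orientation: [-179.9, 0.1, -180.0]
ft_force: [0.7, -0.7, -1.2]
finger_gap: 0.0342
gripper_force: 50.1
```

```bash
python3 - <<'E'
from h import *
e=env.observe();p=e["eef_pos"];print(p)
S=env.get_image("scene");D=env.get_image("side");cv2.imwrite("pics/scene7.png",S);cv2.imwrite("pics/side7.png",D)
s=cal("scene");d=cal("side")
n=[.4745,-.154,p[2]-.0323]
for nm,c,I in(("S",s,S),("D",d,D)):
    u,v=map(int,proj(c,n));print(nm,"nose exp",u,v,"hole exp",proj(c,[.4745,-.154,.087]));print(f"x0={u-10} y0={v-16}");print(cv2.cvtColor(I,cv2.COLOR_BGR2GRAY)[v-16:v+20,u-10:u+13])
E
```

```text
[ 0.47887524 -0.15541313  0.13769833]
S nose exp 200 276 hole exp (np.float64(203.01496864314618), np.float64(280.4474209976811))
x0=190 y0=260
[[ 47  48  46  49  49  50  48  50  44  41  38  35  42  68 109 147 163 164
  165 164 165 163 164]
 [ 51  48  52  51  51  52  45  44  40  40  36  36  37  55 100 141 160 161
  164 167 163 164 164]
 [ 53  50  54  51  48  46  41  38  37  40  41  39  42  53  98 140 163 162
  161 164 165 165 163]
 [ 53  54  54  51  47  46  44  43  40  41  38  37  38  55 100 146 164 164
  165 164 167 164 165]
 [ 46  53  49  49  46  45  40  42  41  41  40  40  42  65 111 152 168 169
  167 166 166 167 169]
 [ 47  47  44  42  43  46  43  42  39  39  41  41  48  82 130 164 171 171
  167 169 168 164 169]
 [ 44  44  45  43  41  41  43  42  38  39  39  46  60 110 151 178 182 175
  174 170 167 168 168]
 [ 44  43  43  44  40  43  41  44  42  45  45  51  83 133 174 187 187 184
  174 167 168 168 165]
 [ 49  41  43  41  43  42  44  
[... 5583 characters left out ...]
139 140 133 110  89]
 [123 131 121 135 134 134 133 128 133 135 137 137 137 139 139 139 139 140
  139 136 121  95  90]
 [134 133 133 131 132 132 130 124 133 133 134 134 136 135 136 137 138 138
  138 130 104  90  89]
 [142 145 146 142 136 133 128 127 131 133 132 133 132 133 134 134 135 135
  134 124  93  89  93]
 [145 148 149 144 139 132 109 104 132 134 132 133 132 133 134 134 134 134
  135 121  88  92 103]
 [127 127 129 130 131 125  87 106 129 130 133 133 134 133 134 135 134 135
  132 119  93 103 109]
 [128 129 129 129 128 121  90 118 142 140 125 121 124 125 128 132 131 133
  131 113  97 110 110]
 [128 128 129 128 130 125  97 142 168 164 135 131 133 133 132 120 122 122
  122 109  97 110 109]]
```

```bash
python3 - <<'E'
from h import *
s=cal("scene");d=cal("side")
n=tri((s,201,277.2),(d,407.3,138.2));h=tri((s,203.5,280.4),(d,408,145.7));print(n,h,onz(s,203.5,280.4,.087),onz(d,408,145.7,.087),onz(s,201,277.2,.1054),onz(d,407.3,138.2,.1054))
E
```

```text
[ 0.47567184 -0.15544897  0.10563147] [ 0.47416264 -0.15419546  0.08861391] [ 0.47527872 -0.15351669  0.087     ] [ 0.4729862  -0.15970876  0.087     ] [ 0.47608792 -0.15532162  0.1054    ] [ 0.47531166 -0.15653806  0.1054    ]
```

{"method": "move_tool", "body": {"plan": [[0,0,0,0,0,0]]}}

```text
time: 16.2
eef_pos: [0.4783, -0.1553, 0.1371]
orientation: [-180.0, 0.1, 180.0]
ft_force: [0.1, -0.2, -0.8]
finger_gap: 0.0342
gripper_force: 50.1
```

Converted, 0.0013 m is 0.065, 0.001 m is 0.05.

{"method": "move_tool", "body": {"plan": [[0.065,0.05,0,0,0,0],[0,0,0.5,0,0,0],[0,0,0.5,0,0,0],[0,0,0.5,0,0,0],[0,0,0.25,0,0,0],[0,0,0,0,0,0],[0,0,0,0,0,0]]}}

```text
time: 16.78
eef_pos: [0.4756, -0.1538, 0.1]
orientation: [180.0, -0.1, 180.0]
ft_force: [-0.5, 0.3, -0.9]
finger_gap: 0.0346
gripper_force: 50.1
```

{"method": "move_tool", "body": {"plan": [[0,0,0.3,0,0,0],[0,0,0.3,0,0,0],[0,0,0.3,0,0,0],[0,0,0.3,0,0,0],[0,0,0.2,0,0,0],[0,0,0,0,0,0],[0,0,0,0,0,0]]}}

```text
time: 17.37
eef_pos: [0.4759, -0.1539, 0.0726]
orientation: [180.0, -0.1, 180.0]
ft_force: [0.3, 0.9, -1.2]
finger_gap: 0.0344
gripper_force: 50.1
```

No contact forces; nose is inside both holes. The last 9 mm follow, in small steps until the head seats.

Converted, 0.003 m is 0.15, 0.001 m is 0.05.

{"method": "move_tool", "body": {"plan": [[0,0,0.15,0,0,0],[0,0,0.15,0,0,0],[0,0,0.05,0,0,0],[0,0,0,0,0,0],[0,0,0,0,0,0]]}}

```text
time: 17.78
eef_pos: [0.4763, -0.154, 0.0661]
orientation: [180.0, -0.0, -180.0]
ft_force: [-0.7, 0.0, -1.1]
finger_gap: 0.0343
gripper_force: 50.1
```

{"method": "move_tool", "body": {"plan": [[0,0,0.075,0,0,0],[0,0,0.075,0,0,0],[0,0,0,0,0,0],[0,0,0,0,0,0]]}}

```text
time: 18.12
eef_pos: [0.4767, -0.1542, 0.0643]
orientation: [-180.0, 0.0, 180.0]
ft_force: [-2.4, 0.3, 5.4]
finger_gap: 0.0339
gripper_force: 50.8
```

Converted, 0.001 m is 0.05.

{"method": "move_tool", "body": {"plan": [[0,0,0.05,0,0,0],[0,0,0,0,0,0],[0,0,0,0,0,0]]}}

```text
time: 18.37
eef_pos: [0.4767, -0.1542, 0.0642]
orientation: [-180.0, 0.0, -180.0]
ft_force: [-5.3, 2.5, 12.2]
finger_gap: 0.0343
gripper_force: 51.5
```

{"method": "move_tool", "body": {"plan": [[0,0,0,0,0,0],[0,0,0,0,0,0],[0,0,0,0,0,0],[0,0,0,0,0,0],[0,0,0,0,0,0],[0,0,0,0,0,0],[0,0,0,0,0,0]], "aperture": 0.085}}

```text
time: 18.95
eef_pos: [0.4762, -0.154, 0.0619]
orientation: [180.0, -0.0, -180.0]
ft_force: [0.4, 0.4, -0.2]
finger_gap: 0.0852
gripper_force: 0.0
```

{"method": "move_tool", "body": {"plan": [[0,0,-0.5,0,0,0],[0,0,-1,0,0,0],[0,0,-1.5,0,0,0],[0,0,-1.5,0,0,0],[0,0,-1.5,0,0,0],[0,1.5,0,0,0,0],[0,1.5,0,0,0,0],[0,1.5,0,0,0,0],[0,1.5,0,0,0,0],[0,1.5,0,0,0,0],[0,1.5,0,0,0,0],[0,1.5,0,0,0,0],[0,1.5,0,0,0,0],[0,0,0,0,0,0],[0,0,0,0,0,0],[0,0,0,0,0,0]]}}

```text
time: 20.28
eef_pos: [0.4763, 0.0858, 0.1825]
orientation: [-180.0, 0.0, -179.9]
ft_force: [0.2, 0.2, -0.5]
finger_gap: 0.0849
gripper_force: 0.0
```

```bash
python3 - <<'E'
from h import *
S=env.get_image("scene");D=env.get_image("side");s=cal("scene");d=cal("side");L=[]
for n,I,c in(("S",S,s),("D",D,d)):
    h=cv2.cvtColor(I,cv2.COLOR_BGR2HSV);m=cv2.inRange(h,(0,140,50),(9,255,255))|cv2.inRange(h,(171,140,50),(180,255,255))
    u,v=proj(c,[.4745,-.154,.104]);k,l,st,ce=cv2.connectedComponentsWithStats(m);print(n,u,v)
    for i in range(1,k):
        if np.hypot(*(ce[i]-[u,v]))<25 and st[i,4]>20: print(ce[i],st[i]);L.append((c,*ce[i]))
print(tri(*L))
# bar midline check: knob centroid in scene
g=(S.max(2)<60)[280:310,210:245].astype(np.uint8);k,l,st,ce=cv2.connectedComponentsWithStats(g);print(ce[1:]+[210,280],st[1:,4],proj(s,[.711-.170*.987,-.193+.170*.161,.111]))
E
```

```text
S 200.88988350057883 276.59650545478473
[201.28611111 276.81388889] [191 266  21  23 360]
D 407.511876563241 139.31210677920578
[407.84262295 138.77377049] [400 129  18  21 305]
[ 0.47476699 -0.15435822  0.1046992 ]
[[227.06746032 293.96825397]] [252] (np.float64(227.7804707792893), np.float64(295.5555682962954))
```

The head centre stands at z = 0.105 over the hole. Seated on the bar it should be 0.104, so the pin is fully home. The bar is still closed and the gripper is clear.

```bash
python3 -c "
from rig import env
print(env.job_done())"
```

```text
the job is handed in; nothing more can be done
None
```

The bar is closed on its stop, the red pin is through both holes with its head on the bar, and the gripper is released and clear; I handed the job in at about 20 s, and no verdict was shown.

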